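# Strip the gear stack off the stand and sort its parts

## Task

Strip the gear stack on the green stand from the top, one part at a time, and set each part down flat (never dropping it) in its own place: the worn bronze bush in the red scrap bin, the ball bearing in the round blue magnetic dish, the small gear cone-up in the wire wash basket, and the large gear cone-up on the black checking plate with its bore over the spindle. Put each part away before you lift the next, without shifting what is still on the stand, and leave the white tub of bolts standing where it is.

Things in the scene. Friction and masses are not known exactly. Their poses are not given: they have to be found in the camera images.
- bush: worn bronze bush, yellow brass-coloured plain cylinder with a bore, 38 mm outside diameter, 22 mm tall, about 0.12 kg; the top part of the stack, resting on the bearing. Origin: centre of its underside; z along its axis, up.
- bearing: ball bearing, bright steel rings with a blue seal between them, 52 mm outside diameter, 15 mm thick, about 0.13 kg; second from the top, resting on the small gear's cone (nothing passes through it). Origin: centre of its underside; z along its axis, up.
- small_gear: small gear, copper-plated toothed wheel 66 mm in diameter over the teeth and 16 mm thick, with a plain bright steel cone (in effect a cylinder) 44 mm in diameter standing 12 mm above it (28 mm tall in all), 30 mm bore, about 0.36 kg; third from the top, resting on the large gear's cone with the stand's spindle inside its bore. Origin: centre of its underside; z along its axis, up, cone on top.
- large_gear: large gear, dark steel toothed wheel 90 mm in diameter over the teeth and 20 mm thick, with a plain bright steel cone (in effect a cylinder) 52 mm in diameter standing 14 mm above it (34 mm tall in all), 34 mm bore right through, about 0.7 kg; bottom of the stack, lying on the stand's base with the spindle loosely inside its bore. Origin: centre of its underside; z along its axis, up, cone on top.
- stand: fixed stripping stand: round green base 116 mm in diameter and 16 mm high with an upright dark 16 mm spindle whose top is 70 mm above the bench. The stack stands on it: 99 mm of parts, top at 115 mm above the bench. The lower two parts must be lifted clear of the spindle before they are carried away. Origin: centre of the base's underside; z up.
- scrap_bin: fixed red plastic scrap bin, 130 mm (its x) by 120 mm (its y), walls 4 mm; back wall (+x) 50 mm high, front (-x) 28 mm, sides 28 mm at the front rising to 50 mm. Floor inside is 4 mm above the bench. Origin: centre of its underside; z up.
- dish: fixed round magnetic parts dish (it does not pull noticeably), blue-painted steel with a dark magnet spot in the middle, 140 mm across the rim, about 120 mm across its flat inner floor, 26 mm high; the inner floor is 8 mm above the bench. Origin: centre of its underside; z up.
- basket: fixed grey wire wash basket, 140 mm (its x) by 130 mm (its y), 45 mm high, walls 4 mm; inside floor 3 mm above the bench. Origin: centre of its underside; z up.
- check_plate: fixed black checking plate, 140 mm (its x) by 120 mm (its y), 14 mm thick, with a bright steel spindle in its centre, 16 mm in diameter, standing 25 mm above the plate (tip tapered, 39 mm above the bench). On its corner at +58 mm x, +48 mm y stands a 60 mm high column with a small dial, 26 mm across; a gear over the spindle clears it. Origin: centre of the plate's underside, under the spindle; z up.
- tub: white plastic tub of bolts, loose, 66 mm across the rim, 55 mm high, about 0.22 kg, standing among the work; leave it alone. Origin: centre of its underside; z up.
Things that resemble listed ones, but are neither listed nor needed, are in the scene too. Leave any purple look-alike of the small_gear alone.

How it is judged:
By the outcome, as a careful person would: the job done as asked, in the order asked, and still so for the second after the job is handed in, with the robot touching nothing.
It also fails if it takes over 115 s, if anything falls off the work surface, if the arm or the gripper's body presses on something with over 40 N, if the wrist force passes 120 N, or if a joint passes its speed limit or range.

## Robot

A 6-joint arm with a two-finger parallel gripper is mounted at the origin on the work surface. World frame = base frame: x ahead of the robot, y to its left, z up, the work surface at z = 0. Lengths are in m, angles in degrees, forces in N, time in s.
With the tool pointing down it reaches from about 0.375 to 0.9 m from the base axis. Payload 3.1 kg.
Tool frame: the origin (TCP) lies on the centre line of the jaws, within the pads' length; the fingertips stand 25 mm ahead of it and the grasp point (between the pads) lies 6 mm ahead of it; z points along the fingers, y is the line along which they close (so a half turn about z gives the same grasp; the last joint's range is limited). The gripper opens to 87 mm and grips with 3 to 60 N. Pads are 19 mm wide; open, the fingers measure 117 mm over their backs; the gripper's body (75 mm by 190 mm) begins 51 mm behind the grasp point.
Start: joints at [-77.378, 30.224, 82.088, -0, 67.689, -10.227], TCP at [0.243, -0.576, 0.248] pointing down, gripper open.
Joint ranges: [-176.69, 176.69], [-43.24, 126.21], [12.49, 139.97], [-82, 262], [0, 151.66], [-163.58, 163.58]. Speed limits (degrees/s): [159.86, 159.86, 180, 180, 180, 180].

## Interface

Orientations are given as a 3x3 rotation matrix whose columns are the frame's x, y, z axes.
In Python, from rig import bot, cams, models gives the robot as it stands. The module is installed in compiled form; this text tells all that it offers.
- The arm moves only by the shell command python3 -m handwheel 'ROWS' [OPENING]. ROWS is JSON, a list of rows, each a list of 6 numbers: the shift along the world's x, y, z each as a share of 1 m, from -1 to 1, then the turn, a rotation vector about the world's x, y, z each as a share of 2 rad, from -1 to 1. In form: [[dx, dy, dz, wx, wy, wz], ...]. A call has exactly 8 rows; each row is the pose to reach, as a shift and turn from the pose commanded when the call began; what a row does not reach only later rows make up. A row lasts 1/12 s, in which the tool goes at most 41.7 mm and 7.16 degrees, less where a joint would pass 70% of its speed; a pose out of reach is approached as far as the arm can. A call with a number of a shift or a turn outside -1 to 1 is refused whole. A call with a gripper value outside its range is refused whole. OPENING is the opening, from -1 (shut) to 1 (fully open), so that 0 is half open, set as the call begins (- or left out, the last holds). The fingers move at their own pace and stop on an object; the grip force is fixed at half the most. Time passes only in rows, so rows that repeat a pose let the fingers close, or fill a call up. It gives the time, the measured TCP pose, the force, the opening and the grip force at its end, in the units of the state.
- bot.read_state(): the state, without advancing time (a new reading comes with each control period).
- cams.capture(name): name is "side" or "top" or "wrist"; returns (picture, depth): 384x512x3 uint8, blue, green, red; 384x512 float32, m along the optical axis (not along the pixel's ray), 0 where there is no reading.
- cams.calibration(name): a dict with "mtx" (3x3 intrinsics, pixels), "R" (3x3) and "t" (3): a world point X has camera coordinates R X + t; the wrist camera has in their place "tool_from_camera" (4x4, takes a point from camera to tool coordinates, whose origin is the TCP and whose axes are the flange's). Camera axes: x right, y down, z forward; pixel columns grow to the right and rows downward; lengths in m; the calibration is good to about 2 mm. A picture is of the moment at which its call begins: read the wrist's pose just before it. calibration takes no time and is no camera call.
- bot.hand_in(): hands the job in; it is judged then, once.
Trained networks look in the newest picture that a camera, given by its name, has taken for a name from the list of things; names that differ only in an ending like _2 or _b are one class to them, and where a whole thing is asked for, a point or a joint stands for the part that bears it (a point fixed in the world has none). Each returns a list of dicts, best first, with "conf" (0 to 1); they miss things now and then, are a little off and sometimes report something else, mostly with a low value. They report only what shows in the picture. A call takes as long as a camera call. They do not tell look-alikes from the thing itself.
- models.spot_in(query, camera): "position" ([column, row] in pixels, amid what is visible of it).
- models.tip_of(query, camera): "position" ([column, row] in pixels: a listed point, or the origin of a listed thing).
The state is a dict: "time_s": time; "joint_positions": joint angles; "qvel": joint speeds; "tau": joint torques, N m; "position": TCP position; "tcp_rot": TCP orientation; "force": force on the tool from outside, world axes, zero at the start; "moment": the same for the moment, N m; "opening": opening from 0.0 (shut) to 1.0 (fully open); "grasp_force": force on a finger pad.
Only numpy, scipy, OpenCV 4.12 (cv2) and the standard library are available. Lean on these libraries where they do the work, as an engineer would, in place of code of your own. Each camera call takes 0.05 s, during which the arm holds its last target. There are 200 camera calls.

## Working session

There is one attempt and no reset: what is moved stays moved. The work goes in short steps, Python scripts to look and compute and a shell command to move; the robot and the scene stay as the last step left them, time stands still between calls to the robot, and variables do not carry over. Pictures are saved under pics/ and viewed, at most 14 in all, crops included, and the job is handed in when it is done.

```bash
mkdir -p pics; cat > h.py <<'E'
import numpy as np, cv2
from rig import bot, cams, models
def world(cam,px,depth=None,z=None,st=None):
    c=cams.calibration(cam); K=np.array(c["mtx"])
    r=np.linalg.inv(K)@np.array([px[0],px[1],1.0])
    if cam=="wrist":
        T=np.array(c["tool_from_camera"]); R=np.array(st["tcp_rot"]); A=R@T[:3,:3]; o=R@T[:3,3]+np.array(st["position"])
    else:
        A=np.array(c["R"]).T; o=-A@np.array(c["t"])
    d=A@r
    s=depth if z is None else (z-o[2])/d[2]
    return o+d*s
def cloud(cam,D,st=None):
    c=cams.calibration(cam);K=np.array(c["mtx"]);v,u=np.mgrid[:384,:512]
    r=np.stack([(u-K[0,2])/K[0,0],(v-K[1,2])/K[1,1],np.ones_like(u,float)],-1)*D[...,None]
    if cam=="wrist":
        T=np.array(c["tool_from_camera"]); R=np.array(st["tcp_rot"]); A=R@T[:3,:3]; o=R@T[:3,3]+np.array(st["position"])
    else:
        A=np.array(c["R"]).T; o=-A@np.array(c["t"])
    return r@A.T+o
E
python3 - <<'E'
from h import *
np.set_printoptions(precision=4,suppress=True)
for n in ("top","side"):
    im,D=cams.capture(n); cv2.imwrite(f"pics/{n}.png",im); np.save(f"{n}_d.npy",D)
    c=cams.calibration(n);print(n,-np.array(c["R"]).T@np.array(c["t"]))
    for q in "bush bearing small_gear large_gear stand scrap_bin dish basket check_plate tub".split():
        for r in models.tip_of(q,n)[:3]:
            u,v=r["position"];print(q,round(r["conf"],2),np.round([u,v]),world(n,(u,v),z=0.0))
print(bot.read_state()); print(cams.calibration("wrist"))
E
```

```text
top [ 0.3598 -0.0159  1.3956]
bush 0.43 [333. 160.] [ 0.6696 -0.196   0.    ]
bearing 0.48 [331. 160.] [ 0.6706 -0.1901  0.    ]
small_gear 0.88 [336. 115.] [ 0.8032 -0.2116  0.    ]
small_gear 0.57 [334. 162.] [ 0.6631 -0.2001  0.    ]
large_gear 0.59 [328. 166.] [ 0.6532 -0.1809  0.    ]
stand 0.6 [334. 165.] [ 0.6543 -0.1983  0.    ]
scrap_bin 0.85 [162. 251.] [0.4182 0.2888 0.    ]
dish 0.66 [204. 168.] [0.6533 0.1738 0.    ]
basket 0.93 [272. 244.] [ 0.4328 -0.0191  0.    ]
check_plate 0.94 [380. 249.] [ 0.4158 -0.317   0.    ]
tub 0.76 [265. 192.] [ 0.5806 -0.0005  0.    ]
side [ 0.3152 -0.5735  0.721 ]
bush 0.85 [317. 223.] [ 0.7122 -0.1286  0.    ]
bearing 0.69 [314. 228.] [ 0.6968 -0.1391  0.    ]
bearing 0.48 [310. 239.] [ 0.6691 -0.1623  0.    ]
small_gear 0.8 [369. 238.] [ 0.8006 -0.2214  0.    ]
small_gear 0.68 [310. 236.] [ 0.6755 -0.1557  0.    ]
large_gear 0.65 [313. 243.] [ 0.669  -0.1767  0.    ]
stand 0.8 [307. 251.] [ 0.6451 -0.1892  0.    ]
scrap_bin 0.97 [153. 155.] [0.4098 0.3089 0.    ]
dish 0.56 [241. 156.] [0.6476 0.1911 0.    ]
basket 0.76 [199. 232.] [ 0.4
[... 354 characters left out ...]
([ -0.0011, -44.003 , -17.6987,   0.0634,   0.0505,  -0.    ]), 'position': array([ 0.2427, -0.5759,  0.2476]), 'tcp_rot': array([[ 0.9215,  0.3883,  0.    ],
       [ 0.3883, -0.9215, -0.    ],
       [ 0.    ,  0.    , -1.    ]]), 'force': array([-0.4857,  0.1113,  0.0634]), 'moment': array([0.0293, 0.0133, 0.0285]), 'grasp_force': 0.0, 'opening': 0.9986711533612136}
{'mtx': array([[265.8461,   0.    , 256.967 ],
       [  0.    , 265.8461, 192.3236],
       [  0.    ,   0.    ,   1.    ]]), 'tool_from_camera': array([[ 0.001 , -0.9564, -0.2922,  0.0813],
       [ 1.    ,  0.001 ,  0.0003,  0.0001],
       [ 0.    , -0.2922,  0.9564, -0.1369],
       [ 0.    ,  0.    ,  0.    ,  1.    ]])}
```

```bash
python3 - <<'E'
import cv2
for n in ("top","side"):
    cv2.imwrite(f"pics/{n}2.png",cv2.resize(cv2.imread(f"pics/{n}.png"),(800,600),interpolation=cv2.INTER_CUBIC))
E
```

```text
(no output)
```

View pics/top2.png

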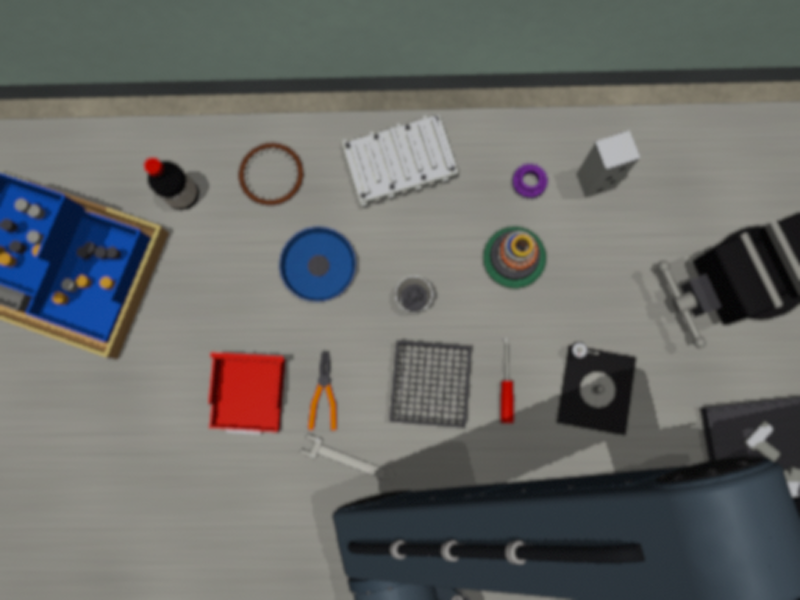

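View pics/side2.png

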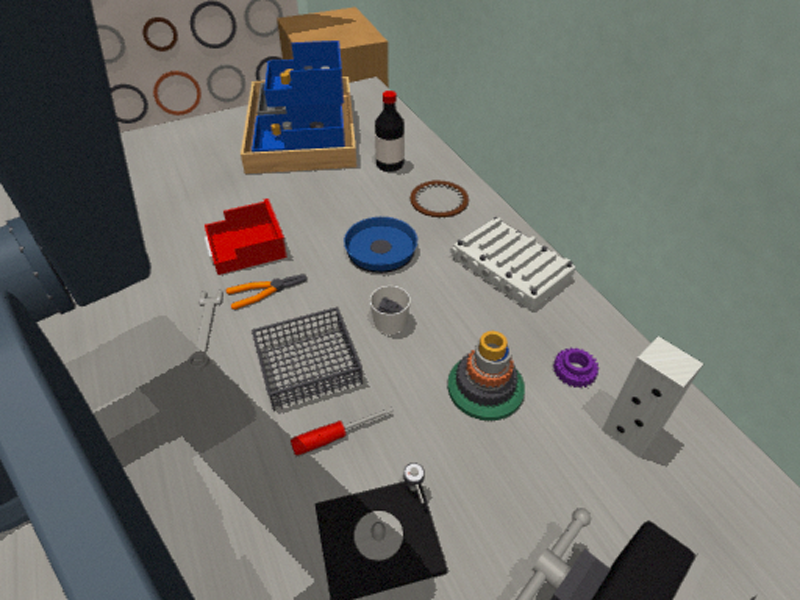

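Stack at top px (334,163) in the raw image, which is (520,250) in the enlarged view. Its look-alike is the purple gear at enlarged (530,180), which I'll leave alone. The orange-brown ring at (271,173) and the white casting are distractors. Destinations in the enlarged top view: bin (248,392), dish (318,264), basket (431,383), plate (597,389), tub (413,294). Next I'll refine these with depth.

```bash
python3 - <<'E'
from h import *
np.set_printoptions(precision=4,suppress=True)
def stat(P,c,r,zl,zh,lab):
    m=(np.hypot(P[...,0]-c[0],P[...,1]-c[1])<r)&(P[...,2]>zl)&(P[...,2]<zh)
    Q=P[m]
    if len(Q)<4: print(lab,len(Q));return
    (x,y),(w,h),a=cv2.minAreaRect(Q[:,:2].astype(np.float32)); cc,rr=cv2.minEnclosingCircle(Q[:,:2].astype(np.float32))
    print(lab,len(Q),"mean",Q.mean(0),"rect",np.array([x,y,w,h,a]),"circ",np.array([*cc,rr]))
for n in ("top","side"):
    P=cloud(n,np.load(f"{n}_d.npy")); print(n)
    s=(.655,-.192)
    for zl,zh in((.108,.125),(.085,.1),(.055,.075),(.03,.045),(.01,.025)): stat(P,s,.075,zl,zh,f"stack {zl}")
    stat(P,(.415,.295),.11,.015,.06,"bin")
    stat(P,(.65,.18),.1,.018,.04,"dish")
    stat(P,(.433,-.021),.12,.03,.06,"basket")
    stat(P,(.416,-.319),.12,.008,.02,"plate")
    stat(P,(.416,-.319),.03,.022,.05,"spindle")
    stat(P,(.59,.0),.06,.03,.07,"tub")
im=cv2.imread("pics/top.png"); cv2.imwrite("pics/c1.png",cv2.resize(im[90:210,270:400],None,fx=4,fy=4,interpolation=cv2.INTER_CUBIC))
E
```

```text
top
stack 0.108 96 mean [ 0.6518 -0.1837  0.1138] rect [ 0.652  -0.1838  0.0357  0.0367 46.2087] circ [ 0.6528 -0.1841  0.0194]
stack 0.085 139 mean [ 0.6541 -0.1788  0.0924] rect [ 0.6561 -0.1825  0.0506  0.0487  0.6244] circ [ 0.656  -0.1827  0.0261]
stack 0.055 173 mean [ 0.642  -0.1826  0.065 ] rect [ 0.6491 -0.1841  0.0634  0.0549 85.0647] circ [ 0.6532 -0.1848  0.0339]
stack 0.03 308 mean [ 0.644  -0.1731  0.0352] rect [ 0.6548 -0.1822  0.0861  0.0884 88.1567] circ [ 0.6531 -0.1824  0.0458]
stack 0.01 402 mean [ 0.6456 -0.1832  0.0147] rect [ 0.6537 -0.1837  0.1121  0.113   8.3722] circ [ 0.6537 -0.1832  0.0577]
bin 612 mean [0.425  0.2977 0.0383] rect [ 0.4142  0.2965  0.1283  0.136  85.8237] circ [0.4191 0.2953 0.0891]
dish 281 mean [0.6515 0.1801 0.0236] rect [ 0.6452  0.1738  0.1376  0.1379 46.857 ] circ [0.6458 0.1735 0.0704]
basket 368 mean [ 0.428  -0.0253  0.0443] rect [ 0.4529 -0.0287  0.1308  0.1941 84.3833] circ [ 0.4463 -0.0284  0.1093]
plate 2089 mean [ 0.4101 -0.3186  0.0138] rect [ 0.4175 -0.3299  0.1537  0.203  83.758 ] circ [ 0.4136 -0.3186  0.1113]
spindle 34 
[... 844 characters left out ...]
76]
bin 854 mean [0.4274 0.2891 0.0338] rect [ 0.4172  0.2963  0.1322  0.1357 86.1609] circ [0.4191 0.2966 0.0906]
dish 245 mean [0.6502 0.1809 0.0229] rect [ 0.6466  0.1726  0.1382  0.1357 62.5126] circ [0.6495 0.1719 0.071 ]
basket 503 mean [ 0.4274 -0.0322  0.0426] rect [ 0.4291 -0.0273  0.133   0.1412 84.3458] circ [ 0.4283 -0.0274  0.0939]
plate 4517 mean [ 0.4127 -0.3244  0.0138] rect [ 0.4158 -0.3198  0.1213  0.1398 78.6731] circ [ 0.4163 -0.3196  0.0906]
spindle 72 mean [ 0.4145 -0.3216  0.0346] rect [ 0.4148 -0.32    0.014   0.0135 65.5404] circ [ 0.4146 -0.3207  0.0076]
tub 429 mean [0.5847 0.0004 0.0433] rect [ 0.5846 -0.0017  0.0666  0.0635 64.7202] circ [ 0.5841 -0.0014  0.0336]
```

View pics/c1.png

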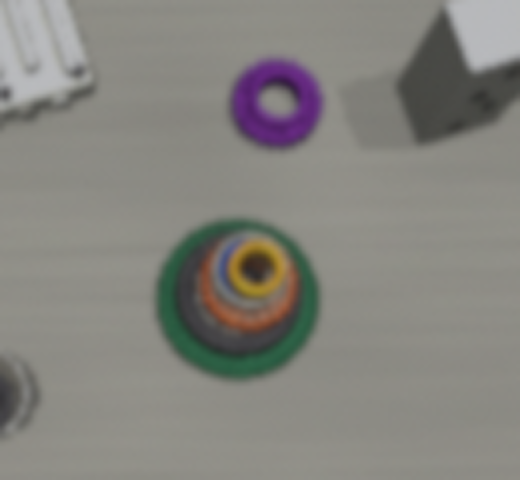

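Crop confirms the pick: the bush is the yellow ring at crop (257,268), with the seal and copper gear below it. The purple gear at (277,103) is apart from the stack.

```bash
python3 - <<'E'
from h import *
np.set_printoptions(precision=2,suppress=True,linewidth=200)
P=cloud("top",np.load("top_d.npy"))
xs=np.arange(.3,.95,.05); ys=np.arange(-.7,.5,.05)
print("x cols",xs)
for y in ys:
    print("%.2f"%y,np.array([ (lambda m:P[m][:,2].max() if m.any() else -1)((abs(P[...,0]-x)<.025)&(abs(P[...,1]-y)<.025)) for x in xs]))
E
```

```text
x cols [0.3  0.35 0.4  0.45 0.5  0.55 0.6  0.65 0.7  0.75 0.8  0.85 0.9 ]
-0.70 [-1.   -1.    0.    0.    0.01  0.03 -1.   -1.    0.    0.01  0.01  0.01  0.01]
-0.65 [ 0.01  0.01  0.04  0.01  0.01  0.13  0.02 -1.    0.02  0.01  0.01  0.01  0.01]
-0.60 [0.03 0.02 0.04 0.01 0.01 0.19 0.19 0.19 0.19 0.01 0.01 0.01 0.01]
-0.55 [0.02 0.02 0.04 0.01 0.19 0.19 0.19 0.19 0.03 0.01 0.01 0.01 0.01]
-0.50 [0.04 0.04 0.04 0.01 0.18 0.19 0.19 0.19 0.01 0.01 0.01 0.01 0.01]
-0.45 [0.01 0.01 0.01 0.01 0.1  0.11 0.12 0.09 0.01 0.01 0.01 0.01 0.01]
-0.40 [0.01 0.01 0.02 0.02 0.01 0.01 0.1  0.09 0.01 0.01 0.14 0.   0.01]
-0.35 [0.01 0.02 0.04 0.02 0.02 0.01 0.01 0.01 0.01 0.17 0.18 0.17 0.01]
-0.30 [0.82 0.8  0.04 0.06 0.06 0.01 0.01 0.01 0.01 0.17 0.17 0.01 0.01]
-0.25 [0.84 0.82 0.02 0.06 0.06 0.01 0.01 0.04 0.02 0.02 0.03 0.01 0.01]
-0.20 [0.83 0.01 0.01 0.01 0.01 0.01 0.07 0.12 0.1  0.03 0.03 0.02 0.01]
-0.15 [0.78 0.03 0.03 0.03 0.02 0.01 0.07 0.12 0.09 0.01 0.01 0.01 0.01]
-0.10 [0.7  0.05 0.05 0.05 0.05 0.01 0.01 0.01 0.01 0.01 0.04 0.03 0.01]
-0.05 [0.61 0.05 0.01 0.01 0.05 0.06 0.06 0.01 0.01 0.01 0.05 0.05 0.05]
0.00 [0.01 1.4  0.01 0.01 0.05 0.06 0.06 0.01 0.01 0.03 0.05 0.05 0.05]
0.05 [0.01 0.05 0.05 0.05 0.05 0.05 0.06 0.01 0.01 0.04 0.05 0.05 0.05]
0.10 [0.01 0.01 0.01 0.01 0.01 0.01 0.03 0.03 0.03 0.05 0.05 0.05 0.04]
0.15 [0.02 0.02 0.02 0.02 0.01 0.01 0.03 0.02 0.03 0.01 0.01 0.04 0.03]
0.20 [0.01 0.02 0.02 0.01 0.01 0.01 0.03 0.02 0.03 0.01 0.01 0.01 0.01]
0.25 [0.01 0.03 0.06 0.06 0.06 0.01 0.03 0.03 0.03 0.01 0.01 0.01 0.01]
0.30 [0.01 0.03 0.01 0.06 0.06 0.01 0.01 0.01 0.01 0.01 0.01 0.01 0.01]
0.35 [0.01 0.03 0.05 0.05 0.06 0.01 0.01 0.01 0.01 0.01 0.01 0.01 0.01]
0.40 [0.01 0.01 0.01 0.01 0.01 0.01 0.01 0.01 0.01 0.17 0.17 0.01 0.01]
0.45 [0.01 0.01 0.01 0.01 0.01 0.01 0.01 0.05 0.09 0.17 0.17 0.01 0.01]
```

```bash
python3 -m handwheel '[[0.02,0.025,0.01,0,0,0.05],[0.05,0.055,0.02,0,0,0.1],[0.08,0.085,0.03,0,0,0.15],[0.11,0.115,0.03,0,0,0.2],[0.14,0.145,0.03,0,0,0.25],[0.165,0.17,0.03,0,0,0.3],[0.185,0.19,0.03,0,0,0.35],[0.2,0.2,0.03,0,0,0.39]]' 1
python3 -m handwheel '[[0.02,0.02,0,0,0,0.05],[0.05,0.045,0,0,0,0.1],[0.08,0.075,0,0,0,0.15],[0.11,0.105,0,0,0,0.2],[0.14,0.13,0,0,0,0.25],[0.17,0.155,-0.01,0,0,0.3],[0.195,0.18,-0.02,0,0,0.35],[0.212,0.191,-0.03,0,0,0.395]]'
python3 -m handwheel '[[0,0,0,0,0,0],[0,0,0,0,0,0],[0,0,0,0,0,0],[0,0,0,0,0,0],[0,0,0,0,0,0],[0,0,0,0,0,0],[0,0,0,0,0,0],[0,0,0,0,0,0]]'
cat > look.py <<'E'
import sys
from h import *
np.set_printoptions(precision=4,suppress=True)
st=bot.read_state(); im,D=cams.capture("wrist"); cv2.imwrite(f"pics/{sys.argv[1]}.png",im)
P=cloud("wrist",D,st); print(st["position"],st["joint_positions"],st["time_s"]); print(st["tcp_rot"])
c=list(map(float,sys.argv[2:4]))
for a in sys.argv[4:]:
    zl,zh=map(float,a.split(","))
    m=(np.hypot(P[...,0]-c[0],P[...,1]-c[1])<.075)&(P[...,2]>zl)&(P[...,2]<zh)&(D>0); Q=P[m]
    if len(Q)<5: print(a,len(Q)); continue
    cc,rr=cv2.minEnclosingCircle(Q[:,:2].astype(np.float32)); (x,y),(w,h),_=cv2.minAreaRect(Q[:,:2].astype(np.float32))
    print(a,len(Q),"med z",np.median(Q[:,2]),"circ",np.array([*cc,rr]),"rect",np.array([x,y,w,h]))
E
python3 look.py w1 .654 -.185 .108,.125 .085,.1 .055,.075 .03,.045 .01,.025
```

```text
time_s: 1.77
position: [0.4444, -0.3725, 0.2778]
tcp_rot: [[0.375, 0.927, 0.0], [0.927, -0.375, 0.001], [0.001, -0.0, -1.0]]
force: [-0.3, 0.3, -0.2]
opening: 0.999
grasp_force: 0.0
time_s: 2.43
position: [0.657, -0.181, 0.2474]
tcp_rot: [[-0.395, 0.919, 0.002], [0.919, 0.395, 0.001], [0.001, 0.002, -1.0]]
force: [-0.4, -0.9, -0.9]
opening: 1.002
grasp_force: 0.0
time_s: 3.1
position: [0.6545, -0.1855, 0.248]
tcp_rot: [[-0.387, 0.922, 0.0], [0.922, 0.387, -0.0], [-0.0, 0.0, -1.0]]
force: [-0.3, -0.1, -0.1]
opening: 1.0
grasp_force: 0.0
[ 0.6545 -0.1855  0.248 ] [-25.217   34.5982  73.4409  -0.0003  71.9324 -47.9601] 3.1
[[-0.3866  0.9222  0.0004]
 [ 0.9222  0.3866 -0.0002]
 [-0.0004  0.0003 -1.    ]]
.108,.125 591 med z 0.11449732937796564 circ [ 0.6556 -0.1846  0.0189] rect [ 0.6552 -0.1847  0.0363  0.0372]
.085,.1 696 med z 0.09234745247599904 circ [ 0.6595 -0.1832  0.026 ] rect [ 0.6601 -0.1797  0.0441  0.0513]
.055,.075 660 med z 0.06584426539486207 circ [ 0.6567 -0.1853  0.0332] rect [ 0.6503 -0.1799  0.0658  0.0492]
.03,.045 1200 med z 0.03584410679663877 circ [ 0.657  -0.1824  0.0451] rect [ 0.6551 -0.1784  0.0896  0.0806]
.01,.025 1472 med z 0.014197434043838358 circ [ 0.6577 -0.184   0.0579] rect [ 0.6575 -0.1845  0.1136  0.1141]
```

View pics/w1.png

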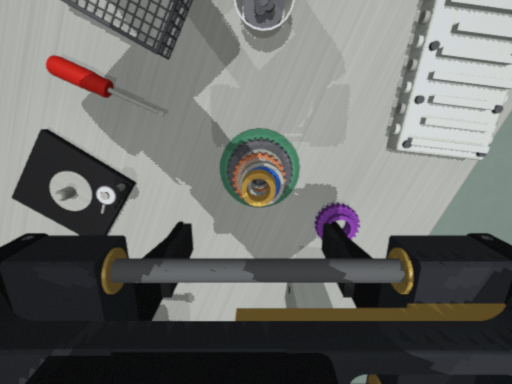

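Bush at px (259,187) in the wrist view, centred between the jaws. Descending.

```bash
python3 -m handwheel '[[0.001,0.001,-0.02,0,0,0],[0.001,0.001,-0.045,0,0,0],[0.001,0.001,-0.07,0,0,0],[0.001,0.001,-0.09,0,0,0],[0.001,0.001,-0.107,0,0,0],[0.001,0.001,-0.12,0,0,0],[0.001,0.001,-0.127,0,0,0],[0.001,0.001,-0.127,0,0,0]]' -
python3 -m handwheel '[[0,0,0,0,0,0],[0,0,0,0,0,0],[0,0,0,0,0,0],[0,0,0,0,0,0],[0,0,0,0,0,0],[0,0,0,0,0,0],[0,0,0,0,0,0],[0,0,0,0,0,0]]' -0.3
python3 -m handwheel '[[0,0,0,0,0,0],[0,0,0,0,0,0],[0,0,0,0,0,0],[0,0,0,0,0,0],[0,0,0,0,0,0],[0,0,0,0,0,0],[0,0,0,0,0,0],[0,0,0,0,0,0]]' -0.6
```

```text
time_s: 3.82
position: [0.6548, -0.1836, 0.1188]
tcp_rot: [[-0.387, 0.922, -0.003], [0.922, 0.387, 0.001], [0.002, -0.002, -1.0]]
force: [-0.5, 0.1, -0.2]
opening: 1.004
grasp_force: 0.0
time_s: 4.48
position: [0.6557, -0.1839, 0.1207]
tcp_rot: [[-0.388, 0.922, 0.0], [0.922, 0.388, -0.0], [-0.0, 0.0, -1.0]]
force: [0.2, -0.2, 0.1]
opening: 0.48
grasp_force: 0.0
time_s: 5.15
position: [0.6557, -0.1839, 0.1206]
tcp_rot: [[-0.388, 0.922, -0.0], [0.922, 0.388, -0.0], [0.0, -0.0, -1.0]]
force: [-0.6, -0.2, 0.8]
opening: 0.437
grasp_force: 30.0
```

```bash
python3 -m handwheel '[[0,0,0.005,0,0,0],[0,0,0.015,0,0,0],[0,0,0.03,0,0,0],[0,0,0.05,0,0,0],[0,0.01,0.07,0,0,0],[-0.01,0.025,0.09,0,0,0],[-0.02,0.045,0.1,0,0,0],[-0.03,0.07,0.1,0,0,0]]' -
python3 -m handwheel '[[-0.015,0.03,0,0,0,0],[-0.03,0.06,0,0,0,0],[-0.045,0.09,0,0,0,0],[-0.06,0.12,0,0,0,0],[-0.075,0.15,0,0,0,0],[-0.09,0.18,0,0,0,0],[-0.105,0.21,0,0,0,0],[-0.12,0.24,0,0,0,0]]' -
python3 -m handwheel '[[-0.015,0.03,0,0,0,0],[-0.03,0.06,0,0,0,0],[-0.045,0.09,0,0,0,0],[-0.06,0.12,0,0,0,0],[-0.074,0.145,0,0,0,0],[-0.084,0.163,0,0,0,0],[-0.09,0.17,0,0,0,0],[-0.09,0.17,0,0,0,0]]' -
python3 -m handwheel '[[0,0,-0.02,0,0,0],[0,0,-0.045,0,0,0],[0,0,-0.07,0,0,0],[0,0,-0.09,0,0,0],[0,0,-0.11,0,0,0],[0,0,-0.125,0,0,0],[0,0,-0.135,0,0,0],[0,0,-0.14,0,0,0]]' -
python3 look.py w2 .416 .2965 .02,.06 -.005,.012
```

```text
time_s: 5.82
position: [0.6275, -0.1151, 0.2246]
tcp_rot: [[-0.386, 0.923, 0.008], [0.923, 0.386, -0.003], [-0.006, 0.006, -1.0]]
force: [1.3, 1.1, -1.1]
opening: 0.424
grasp_force: 30.0
time_s: 6.48
position: [0.5051, 0.1274, 0.2215]
tcp_rot: [[-0.387, 0.922, 0.002], [0.922, 0.387, 0.0], [-0.0, 0.002, -1.0]]
force: [-0.0, -0.4, -1.5]
opening: 0.43
grasp_force: 30.0
time_s: 7.15
position: [0.4145, 0.2973, 0.2211]
tcp_rot: [[-0.391, 0.921, 0.0], [0.921, 0.391, 0.0], [0.0, 0.0, -1.0]]
force: [0.0, -0.7, -0.8]
opening: 0.432
grasp_force: 30.0
time_s: 7.82
position: [0.4162, 0.2949, 0.0794]
tcp_rot: [[-0.386, 0.922, -0.001], [0.922, 0.386, -0.001], [-0.0, -0.002, -1.0]]
force: [-0.1, 0.0, -0.6]
opening: 0.428
grasp_force: 30.0
[0.4162 0.2949 0.0794] [ 22.7615  37.2524 106.08    -0.0319  36.7546   0.0647] 7.8167
[[-0.3863  0.9224 -0.0013]
 [ 0.9224  0.3863 -0.0009]
 [-0.0003 -0.0015 -1.    ]]
.02,.06 4712 med z 0.03622025689783816 circ [0.416  0.2965 0.0751] rect [0.4165 0.2963 0.1208 0.1341]
-.005,.012 14557 med z 0.0037402250790115887 circ [0.416  0.2965 0.0751] rect [0.4119 0.3059 0.1315 0.1403]
```

View pics/w2.png

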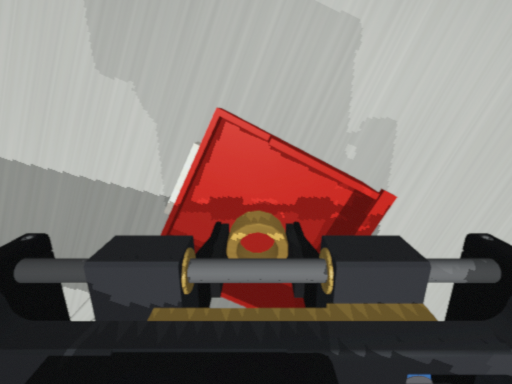

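Bush held level at px (257,240), inside the red bin's outline.

```bash
python3 -m handwheel '[[0,0,-0.01,0,0,0],[0,0,-0.022,0,0,0],[0,0,-0.033,0,0,0],[0,0,-0.04,0,0,0],[0,0,-0.044,0,0,0],[0,0,-0.046,0,0,0],[0,0,-0.047,0,0,0],[0,0,-0.0475,0,0,0]]' -
python3 -m handwheel '[[0,0,0,0,0,0],[0,0,0,0,0,0],[0,0,-0.0005,0,0,0],[0,0,-0.0005,0,0,0],[0,0,-0.001,0,0,0],[0,0,-0.001,0,0,0],[0,0,-0.001,0,0,0],[0,0,-0.001,0,0,0]]' -
```

```text
time_s: 8.53
position: [0.4159, 0.2962, 0.0331]
tcp_rot: [[-0.388, 0.922, 0.0], [0.922, 0.388, 0.0], [0.0, 0.0, -1.0]]
force: [-0.0, -0.5, -1.2]
opening: 0.43
grasp_force: 30.0
time_s: 9.2
position: [0.4157, 0.2961, 0.0321]
tcp_rot: [[-0.388, 0.922, 0.0], [0.922, 0.388, 0.0], [0.0, 0.0, -1.0]]
force: [-0.4, -0.3, -1.3]
opening: 0.425
grasp_force: 30.0
```

```bash
python3 -m handwheel '[[0,0,-0.0005,0,0,0],[0,0,-0.0005,0,0,0],[0,0,-0.001,0,0,0],[0,0,-0.001,0,0,0],[0,0,-0.001,0,0,0],[0,0,-0.001,0,0,0],[0,0,-0.001,0,0,0],[0,0,-0.001,0,0,0]]' -
```

```text
time_s: 9.87
position: [0.4158, 0.2961, 0.0315]
tcp_rot: [[-0.388, 0.922, 0.0], [0.922, 0.388, 0.0], [-0.0, 0.0, -1.0]]
force: [-1.2, -1.1, 5.1]
opening: 0.431
grasp_force: 30.0
```

```bash
python3 -m handwheel '[[0,0,0,0,0,0],[0,0,0,0,0,0],[0,0,0,0,0,0],[0,0,0.003,0,0,0],[0,0,0.015,0,0,0],[0,0,0.04,0,0,0],[0,0,0.07,0,0,0],[0,0,0.1,0,0,0]]' 0.25
python3 look.py w3 .416 .2965 .018,.03
python3 -m handwheel '[[0,0,0.03,0,0,0],[0,0,0.06,0,0,0],[0.01,-0.02,0.085,0,0,0],[0.022,-0.045,0.1,0,0,0],[0.037,-0.075,0.11,0,0,0],[0.055,-0.11,0.116,0,0,0],[0.072,-0.145,0.116,0,0,0],[0.09,-0.18,0.116,0,0,0]]' 1
python3 -m handwheel '[[0.018,-0.036,0,0,0,0],[0.036,-0.072,0,0,0,0],[0.054,-0.108,0,0,0,0],[0.072,-0.144,0,0,0,0],[0.09,-0.18,0,0,0,0],[0.108,-0.216,0,0,0,0],[0.124,-0.245,0,0,0,0],[0.138,-0.27,0,0,0,0]]' -
python3 -m handwheel '[[0.008,-0.02,0,0,0,0],[0.012,-0.03,0,0,0,0],[0.012,-0.03,0,0,0,0],[0.012,-0.03,0,0,0,0],[0.012,-0.03,0,0,0,0],[0.012,-0.03,0,0,0,0],[0.012,-0.03,0,0,0,0],[0.012,-0.03,0,0,0,0]]' -
python3 look.py w4 .6565 -.184 .088,.1 .055,.072 .03,.045 .01,.025
```

```text
time_s: 10.53
position: [0.4151, 0.2958, 0.1316]
tcp_rot: [[-0.387, 0.922, -0.002], [0.922, 0.387, -0.001], [-0.0, -0.002, -1.0]]
force: [0.5, 1.3, -0.4]
opening: 0.625
grasp_force: 0.0
[0.4151 0.2958 0.1316] [ 22.8928  31.7933 104.4837   0.0001  43.8548   0.0944] 10.5333
[[-0.3875  0.9219 -0.0021]
 [ 0.9219  0.3875 -0.0009]
 [-0.     -0.0023 -1.    ]]
.018,.03 2307 med z 0.02551615949424002 circ [0.4159 0.2964 0.075 ] rect [0.4152 0.2966 0.1201 0.1316]
time_s: 11.25
position: [0.5062, 0.1146, 0.2477]
tcp_rot: [[-0.388, 0.922, 0.001], [0.922, 0.388, 0.0], [-0.0, 0.001, -1.0]]
force: [-0.2, -0.2, -1.1]
opening: 0.992
grasp_force: 0.0
time_s: 11.92
position: [0.6443, -0.1567, 0.2466]
tcp_rot: [[-0.386, 0.923, -0.0], [0.923, 0.386, -0.0], [-0.0, -0.0, -1.0]]
force: [1.0, 0.3, -0.1]
opening: 1.0
grasp_force: 0.0
time_s: 12.58
position: [0.6555, -0.1827, 0.2473]
tcp_rot: [[-0.389, 0.921, -0.0], [0.921, 0.389, 0.0], [0.0, -0.0, -1.0]]
force: [0.1, -0.7, 0.3]
opening: 1.001
grasp_force: 0.0
[ 0.6555 -0.1827  0.2473] [-24.9633  34.6666  73.4096   0.0055  71.931  -47.8442] 12.5833
[[-0.3888  0.9213 -0.0001]
 [ 0.9213  0.3888  0.0001]
 [ 0.0002 -0.     -1.    ]]
.088,.1 1215 med z 0.09223045665726165 circ [ 0.6594 -0.1831  0.0261] rect [ 0.6589 -0.1828  0.0504  0.0511]
.055,.072 727 med z 0.06588042899725272 circ [ 0.6567 -0.1853  0.0332] rect [ 0.6521 -0.181   0.0657  0.053 ]
.03,.045 1206 med z 0.03588268543335946 circ [ 0.657  -0.1824  0.0452] rect [ 0.6546 -0.1785  0.0891  0.0804]
.01,.025 1478 med z 0.01427772202073535 circ [ 0.6575 -0.184   0.0576] rect [ 0.6577 -0.1839  0.1137  0.1129]
```

```bash
python3 -c "
import cv2,numpy as np
cv2.imwrite('pics/p1.png',cv2.resize(np.hstack([cv2.imread('pics/w3.png')[60:300,100:420],cv2.imread('pics/w4.png')[60:300,100:420]]),(800,300)))"
```

```text
(no output)
```

View pics/p1.png

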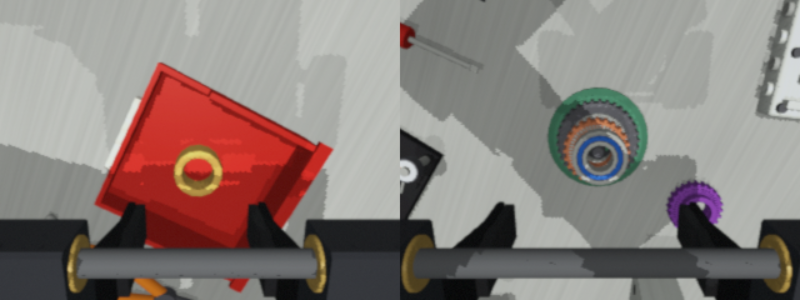

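Left view: the bush stands flat in the bin at (198,172). Right view: the bearing with its blue seal at (600,157) has not moved. Grasping it now.

```bash
python3 -m handwheel '[[0.0035,0,-0.02,0,0,0],[0.0035,0,-0.045,0,0,0],[0.0035,0,-0.07,0,0,0],[0.0035,0,-0.095,0,0,0],[0.0035,0,-0.115,0,0,0],[0.0035,0,-0.13,0,0,0],[0.0035,0,-0.139,0,0,0],[0.0035,0,-0.141,0,0,0]]' -
python3 -m handwheel '[[0,0,0,0,0,0],[0,0,0,0,0,0],[0,0,0,0,0,0],[0,0,0,0,0,0],[0,0,0,0,0,0],[0,0,0,0,0,0],[0,0,0,0,0,0],[0,0,0,0,0,0]]' 0.4
python3 -m handwheel '[[0,0,0,0,0,0],[0,0,0,0,0,0],[0,0,0,0,0,0],[0,0,0,0,0,0],[0,0,0,0,0,0],[0,0,0,0,0,0],[0,0,0,0,0,0],[0,0,0,0,0,0]]' -0.2
```

```text
time_s: 13.3
position: [0.6582, -0.1832, 0.1041]
tcp_rot: [[-0.388, 0.922, -0.003], [0.922, 0.388, 0.002], [0.003, -0.002, -1.0]]
force: [-0.5, 0.2, 0.3]
opening: 1.001
grasp_force: 0.0
time_s: 13.97
position: [0.6593, -0.1839, 0.1063]
tcp_rot: [[-0.388, 0.922, 0.0], [0.922, 0.388, -0.0], [-0.0, 0.0, -1.0]]
force: [0.2, 0.8, -0.8]
opening: 0.707
grasp_force: 0.0
time_s: 14.63
position: [0.6592, -0.1839, 0.106]
tcp_rot: [[-0.388, 0.922, -0.0], [0.922, 0.388, 0.0], [0.0, -0.0, -1.0]]
force: [0.8, 0.3, 0.2]
opening: 0.587
grasp_force: 30.0
```

```bash
python3 -m handwheel '[[0,0,0.004,0,0,0],[0,0,0.012,0,0,0],[0,0,0.027,0,0,0],[0,0,0.045,0,0,0],[0,0.01,0.063,0,0,0],[0,0.025,0.08,0,0,0],[0,0.045,0.09,0,0,0],[0,0.07,0.09,0,0,0]]' -
python3 -m handwheel '[[-0.001,0.03,0,0,0,0],[-0.003,0.06,0,0,0,0],[-0.004,0.095,0,0,0,0],[-0.006,0.13,0,0,0,0],[-0.008,0.165,0,0,0,0],[-0.01,0.2,0,0,0,0],[-0.012,0.23,0,0,0,0],[-0.012,0.255,0,0,0,0]]' -
python3 -m handwheel '[[0,0.018,0,0,0,0],[0,0.028,0,0,0,0],[0,0.032,-0.015,0,0,0],[0,0.032,-0.035,0,0,0],[0,0.032,-0.055,0,0,0],[0,0.032,-0.075,0,0,0],[0,0.032,-0.09,0,0,0],[0,0.032,-0.1,0,0,0]]' -
python3 look.py w5 .647 .173 .018,.035 -.005,.012
```

```text
time_s: 15.3
position: [0.6611, -0.1152, 0.2001]
tcp_rot: [[-0.386, 0.923, 0.007], [0.923, 0.386, -0.003], [-0.005, 0.005, -1.0]]
force: [-0.2, -0.5, -1.0]
opening: 0.588
grasp_force: 30.0
time_s: 15.97
position: [0.6464, 0.1437, 0.1968]
tcp_rot: [[-0.389, 0.921, -0.0], [0.921, 0.389, 0.001], [0.001, 0.0, -1.0]]
force: [0.4, -0.5, -0.9]
opening: 0.591
grasp_force: 30.0
time_s: 16.63
position: [0.6465, 0.1722, 0.0945]
tcp_rot: [[-0.387, 0.922, -0.003], [0.922, 0.387, -0.001], [0.0, -0.003, -1.0]]
force: [-0.4, 0.1, -1.5]
opening: 0.587
grasp_force: 30.0
[0.6465 0.1722 0.0945] [  5.3767  44.109   81.6434  -0.0254  54.3937 -17.3786] 16.6333
[[-0.387   0.9221 -0.0025]
 [ 0.9221  0.387  -0.0006]
 [ 0.0004 -0.0025 -1.    ]]
.018,.035 2603 med z 0.024656932102659623 circ [0.6488 0.1732 0.0699] rect [0.6489 0.1773 0.131  0.1372]
-.005,.012 11391 med z 0.007798690540711528 circ [0.6414 0.1817 0.0726] rect [0.639  0.1823 0.1407 0.126 ]
```

View pics/w5.png

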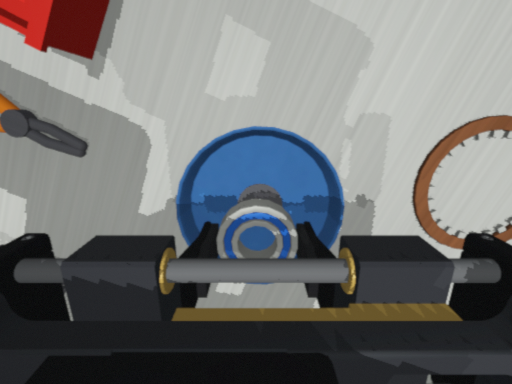

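The bearing is held level at px (257,238), over the blue dish, whose centre is at about (260,205).

```bash
python3 -m handwheel '[[0.002,0,-0.012,0,0,0],[0.002,0,-0.026,0,0,0],[0.002,0,-0.04,0,0,0],[0.002,0,-0.05,0,0,0],[0.002,0,-0.055,0,0,0],[0.002,0,-0.057,0,0,0],[0.002,0,-0.058,0,0,0],[0.002,0,-0.0585,0,0,0]]' -
python3 -m handwheel '[[0,0,0,0,0,0],[0,0,0,0,0,0],[0,0,-0.0005,0,0,0],[0,0,-0.0005,0,0,0],[0,0,-0.001,0,0,0],[0,0,-0.001,0,0,0],[0,0,-0.0015,0,0,0],[0,0,-0.0015,0,0,0]]' -
```

```text
time_s: 17.35
position: [0.6496, 0.1731, 0.0377]
tcp_rot: [[-0.388, 0.922, 0.001], [0.922, 0.388, 0.0], [-0.0, 0.001, -1.0]]
force: [0.5, -0.8, -1.4]
opening: 0.585
grasp_force: 30.0
time_s: 18.02
position: [0.6492, 0.1731, 0.036]
tcp_rot: [[-0.388, 0.922, 0.0], [0.922, 0.388, 0.0], [-0.0, 0.0, -1.0]]
force: [0.2, -0.9, -0.9]
opening: 0.587
grasp_force: 30.0
```

```bash
python3 -m handwheel '[[0,0,-0.0003,0,0,0],[0,0,-0.0005,0,0,0],[0,0,-0.0007,0,0,0],[0,0,-0.001,0,0,0],[0,0,-0.001,0,0,0],[0,0,-0.001,0,0,0],[0,0,-0.001,0,0,0],[0,0,-0.001,0,0,0]]' -
```

```text
time_s: 18.68
position: [0.6492, 0.1731, 0.036]
tcp_rot: [[-0.388, 0.922, 0.0], [0.922, 0.388, -0.0], [-0.0, 0.0, -1.0]]
force: [-1.8, -0.7, 6.7]
opening: 0.588
grasp_force: 30.0
```

```bash
python3 -m handwheel '[[0,0,0,0,0,0],[0,0,0,0,0,0],[0,0,0,0,0,0],[0,0,0.003,0,0,0],[0,0,0.015,0,0,0],[0,0,0.04,0,0,0],[0,0,0.07,0,0,0],[0,0,0.1,0,0,0]]' 0.45
python3 look.py w6 .649 .173 .018,.035
python3 -m handwheel '[[0,0,0.03,0,0,0],[0,0,0.06,0,0,0],[0,-0.02,0.085,0,0,0],[0,-0.045,0.1,0,0,0],[0,-0.075,0.11,0,0,0],[0,-0.11,0.113,0,0,0],[0,-0.145,0.113,0,0,0],[0,-0.18,0.113,0,0,0]]' 1
python3 -m handwheel '[[0.001,-0.036,0,0,0,0],[0.002,-0.072,0,0,0,0],[0.003,-0.105,0,0,0,0],[0.005,-0.135,0,0,0,0],[0.007,-0.157,0,0,0,0],[0.007,-0.17,0,0,0,0],[0.007,-0.177,0,0,0,0],[0.007,-0.177,0,0,0,0]]' -
python3 -m handwheel '[[0,0,0,0,0,0],[0,0,0,0,0,0],[0,0,0,0,0,0],[0,0,0,0,0,0],[0,0,0,0,0,0],[0,0,0,0,0,0],[0,0,0,0,0,0],[0,0,0,0,0,0]]' -
python3 look.py w7 .6565 -.184 .073,.085 .055,.071 .03,.045 .01,.025
python3 -c "
import cv2,numpy as np
cv2.imwrite('pics/p2.png',cv2.resize(np.hstack([cv2.imread('pics/w6.png')[60:300,100:420],cv2.imread('pics/w7.png')[60:300,100:420]]),(800,300)))"
```

```text
time_s: 19.35
position: [0.6488, 0.173, 0.1362]
tcp_rot: [[-0.388, 0.922, -0.001], [0.922, 0.388, -0.0], [0.0, -0.001, -1.0]]
force: [0.4, -0.2, 0.8]
opening: 0.72
grasp_force: 0.0
[0.6488 0.173  0.1362] [  5.4163  41.1139  80.085    0.001   58.865  -17.3865] 19.35
[[-0.3876  0.9218 -0.0011]
 [ 0.9218  0.3876 -0.0001]
 [ 0.0003 -0.0011 -1.    ]]
.018,.035 4174 med z 0.02274026740529636 circ [0.6488 0.1733 0.0698] rect [0.6485 0.1741 0.1388 0.1363]
time_s: 20.07
position: [0.6493, -0.0082, 0.2497]
tcp_rot: [[-0.388, 0.922, 0.002], [0.922, 0.388, -0.0], [-0.001, 0.002, -1.0]]
force: [-0.3, 0.1, -0.2]
opening: 0.997
grasp_force: 0.0
time_s: 20.73
position: [0.6561, -0.185, 0.2483]
tcp_rot: [[-0.386, 0.922, 0.0], [0.922, 0.386, -0.0], [-0.0, 0.0, -1.0]]
force: [0.3, -0.1, -0.1]
opening: 1.0
grasp_force: 0.0
time_s: 21.4
position: [0.6562, -0.1838, 0.2481]
tcp_rot: [[-0.388, 0.922, -0.0], [0.922, 0.388, 0.0], [0.0, -0.0, -1.0]]
force: [-0.4, -0.1, 0.3]
opening: 1.001
grasp_force: 0.0
[ 0.6562 -0.1838  0.2481] [-25.0214  34.706   73.2105   0.0018  72.0855 -47.8309] 21.4
[[-0.3877  0.9218 -0.    ]
 [ 0.9218  0.3877  0.    ]
 [ 0.     -0.     -1.    ]]
.073,.085 562 med z 0.07759045390385283 circ [ 0.657  -0.1849  0.0218] rect [ 0.657  -0.1848  0.0421  0.0423]
.055,.071 1274 med z 0.06601251981222456 circ [ 0.6566 -0.1853  0.0332] rect [ 0.6566 -0.1851  0.0649  0.0654]
.03,.045 1255 med z 0.03582943319868798 circ [ 0.657  -0.1827  0.0453] rect [ 0.657  -0.1824  0.0892  0.0886]
.01,.025 1598 med z 0.014316701610560562 circ [ 0.6575 -0.1842  0.0577] rect [ 0.6579 -0.1839  0.1139  0.1128]
```

View pics/p2.png

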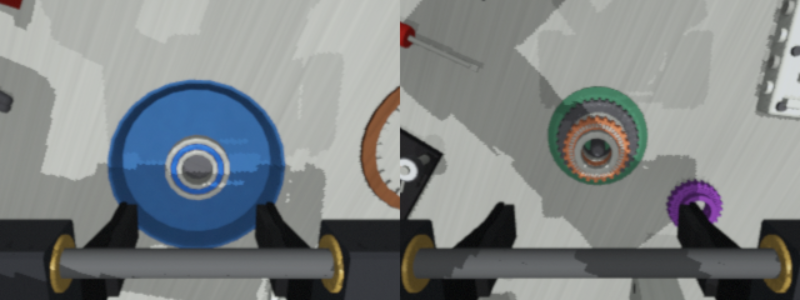

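Left view: the bearing is flat near the dish centre at (197,168). Right view: the small gear's cone is at (597,150), unmoved at (.657,-.185). I'll grip the cone.

```bash
python3 -m handwheel '[[0.0005,-0.001,-0.02,0,0,0],[0.0005,-0.001,-0.045,0,0,0],[0.0005,-0.001,-0.075,0,0,0],[0.0005,-0.001,-0.1,0,0,0],[0.0005,-0.001,-0.12,0,0,0],[0.0005,-0.001,-0.135,0,0,0],[0.0005,-0.001,-0.143,0,0,0],[0.0005,-0.001,-0.147,0,0,0]]' -
python3 -m handwheel '[[0,0,-0.003,0,0,0],[0,0,-0.006,0,0,0],[0,0,-0.008,0,0,0],[0,0,-0.008,0,0,0],[0,0,-0.008,0,0,0],[0,0,-0.008,0,0,0],[0,0,-0.008,0,0,0],[0,0,-0.008,0,0,0]]' 0.3
python3 -m handwheel '[[0,0,0,0,0,0],[0,0,0,0,0,0],[0,0,0,0,0,0],[0,0,0,0,0,0],[0,0,0,0,0,0],[0,0,0,0,0,0],[0,0,0,0,0,0],[0,0,0,0,0,0]]' -0.4
```

```text
time_s: 22.12
position: [0.656, -0.1847, 0.0995]
tcp_rot: [[-0.387, 0.922, -0.002], [0.922, 0.387, 0.001], [0.002, -0.002, -1.0]]
force: [-0.4, 0.7, -0.6]
opening: 1.001
grasp_force: 0.0
time_s: 22.78
position: [0.6569, -0.185, 0.0934]
tcp_rot: [[-0.388, 0.922, 0.0], [0.922, 0.388, -0.0], [-0.0, 0.0, -1.0]]
force: [-1.3, 0.2, 0.7]
opening: 0.657
grasp_force: 0.0
time_s: 23.45
position: [0.6566, -0.1849, 0.0931]
tcp_rot: [[-0.388, 0.922, -0.0], [0.922, 0.388, -0.0], [0.0, -0.0, -1.0]]
force: [-0.1, -0.2, 1.3]
opening: 0.495
grasp_force: 30.0
```

```bash
python3 -m handwheel '[[0,0,0.003,0,0,0],[0,0,0.009,0,0,0],[0,0,0.018,0,0,0],[0,0,0.03,0,0,0],[0,0,0.045,0,0,0],[0,0,0.063,0,0,0],[0,0,0.082,0,0,0],[0,0,0.1,0,0,0]]' -
python3 -m handwheel '[[-0.01,0.007,0.005,0,0,0],[-0.03,0.021,0.005,0,0,0],[-0.055,0.038,0.005,0,0,0],[-0.08,0.056,0.005,0,0,0],[-0.105,0.073,0.005,0,0,0],[-0.13,0.09,0.005,0,0,0],[-0.155,0.108,0.005,0,0,0],[-0.18,0.125,0.005,0,0,0]]' -
python3 -m handwheel '[[-0.022,0.016,0,0,0,0],[-0.037,0.026,0,0,0,0],[-0.045,0.031,0,0,0,0],[-0.047,0.033,-0.015,0,0,0],[-0.047,0.033,-0.035,0,0,0],[-0.047,0.033,-0.055,0,0,0],[-0.047,0.033,-0.068,0,0,0],[-0.047,0.033,-0.075,0,0,0]]' -
python3 look.py w8 .43 -.027 .038,.055 -.005,.012
```

```text
time_s: 24.12
position: [0.6568, -0.1849, 0.1951]
tcp_rot: [[-0.388, 0.922, 0.001], [0.922, 0.388, -0.0], [-0.001, 0.001, -1.0]]
force: [1.2, -0.5, -4.4]
opening: 0.494
grasp_force: 30.0
time_s: 24.78
position: [0.4758, -0.0592, 0.1994]
tcp_rot: [[-0.387, 0.922, 0.002], [0.922, 0.387, -0.001], [-0.001, 0.002, -1.0]]
force: [0.3, 0.3, -3.9]
opening: 0.493
grasp_force: 30.0
time_s: 25.45
position: [0.4308, -0.0275, 0.1225]
tcp_rot: [[-0.387, 0.922, 0.001], [0.922, 0.387, -0.0], [-0.001, 0.001, -1.0]]
force: [-0.4, -0.5, -3.8]
opening: 0.494
grasp_force: 30.0
[ 0.4308 -0.0275  0.1225] [-18.5479  28.9273 115.8871  -0.0053  35.1237 -41.33  ] 25.45
[[-0.3873  0.922   0.001 ]
 [ 0.922   0.3873 -0.0004]
 [-0.0008  0.0008 -1.    ]]
.038,.055 1379 med z 0.04480770904854525 circ [ 0.4301 -0.0269  0.075 ] rect [ 0.4296 -0.0255  0.1295  0.1406]
-.005,.012 10545 med z 0.0004077524786063047 circ [ 0.43   -0.027   0.0751] rect [ 0.429  -0.0188  0.1473  0.1333]
```

View pics/w8.png

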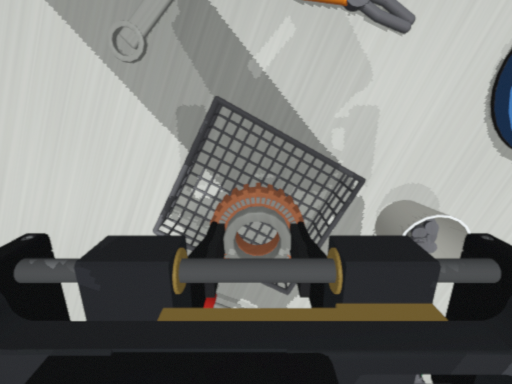

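The small gear is held cone-up at px (258,235) over the middle of the basket. The tub at (440,240) is clear of the hand.

```bash
python3 -m handwheel '[[0,0,-0.012,0,0,0],[0,0,-0.028,0,0,0],[0,0,-0.045,0,0,0],[0,0,-0.059,0,0,0],[0,0,-0.067,0,0,0],[0,0,-0.071,0,0,0],[0,0,-0.073,0,0,0],[0,0,-0.0745,0,0,0]]' -
python3 -m handwheel '[[0,0,0,0,0,0],[0,0,-0.0005,0,0,0],[0,0,-0.0005,0,0,0],[0,0,-0.001,0,0,0],[0,0,-0.001,0,0,0],[0,0,-0.0015,0,0,0],[0,0,-0.002,0,0,0],[0,0,-0.002,0,0,0]]' -
```

```text
time_s: 26.17
position: [0.4305, -0.0272, 0.0489]
tcp_rot: [[-0.388, 0.922, 0.002], [0.922, 0.388, -0.001], [-0.001, 0.001, -1.0]]
force: [-0.1, 0.2, -4.3]
opening: 0.496
grasp_force: 30.0
time_s: 26.83
position: [0.4297, -0.0269, 0.0465]
tcp_rot: [[-0.388, 0.922, -0.0], [0.922, 0.388, 0.0], [0.0, -0.0, -1.0]]
force: [0.0, 0.4, -3.6]
opening: 0.494
grasp_force: 30.0
```

```bash
python3 -m handwheel '[[0,0,-0.0003,0,0,0],[0,0,-0.0005,0,0,0],[0,0,-0.0007,0,0,0],[0,0,-0.001,0,0,0],[0,0,-0.001,0,0,0],[0,0,-0.001,0,0,0],[0,0,-0.001,0,0,0],[0,0,-0.001,0,0,0]]' -
```

```text
time_s: 27.5
position: [0.4297, -0.0269, 0.046]
tcp_rot: [[-0.388, 0.922, 0.0], [0.922, 0.388, -0.0], [-0.0, 0.0, -1.0]]
force: [-0.4, -0.2, 5.8]
opening: 0.49
grasp_force: 30.0
```

```bash
python3 -m handwheel '[[0,0,0,0,0,0],[0,0,0,0,0,0],[0,0,0,0,0,0],[0,0,0.003,0,0,0],[0,0,0.015,0,0,0],[0,0,0.04,0,0,0],[0,0,0.07,0,0,0],[0,0,0.1,0,0,0]]' 0.3
python3 look.py w9 .43 -.027 .025,.037 .014,.023
python3 -m handwheel '[[0,0,0.03,0,0,0],[0,0,0.06,0,0,0],[0.01,-0.008,0.085,0,0,0],[0.03,-0.021,0.1,0,0,0],[0.055,-0.038,0.103,0,0,0],[0.085,-0.058,0.103,0,0,0],[0.115,-0.079,0.103,0,0,0],[0.145,-0.1,0.103,0,0,0]]' 1
python3 -m handwheel '[[0.03,-0.021,0,0,0,0],[0.055,-0.038,0,0,0,0],[0.072,-0.05,0,0,0,0],[0.08,-0.054,0,0,0,0],[0.082,-0.056,0,0,0,0],[0.082,-0.056,0,0,0,0],[0.082,-0.056,0,0,0,0],[0.082,-0.056,0,0,0,0]]' -
python3 look.py w10 .657 -.183 .044,.058 .03,.0415 .01,.025
python3 -c "
import cv2,numpy as np
cv2.imwrite('pics/p3.png',cv2.resize(np.hstack([cv2.imread('pics/w9.png')[60:300,100:420],cv2.imread('pics/w10.png')[60:300,100:420]]),(800,300)))"
```

```text
time_s: 28.17
position: [0.4291, -0.0267, 0.1463]
tcp_rot: [[-0.387, 0.922, -0.002], [0.922, 0.388, 0.001], [0.001, -0.002, -1.0]]
force: [0.8, -0.2, -0.9]
opening: 0.649
grasp_force: 0.0
[ 0.4291 -0.0267  0.1463] [-18.5295  25.9858 114.9436   0.0008  39.1977 -41.3291] 28.1667
[[-0.3875  0.9219 -0.0021]
 [ 0.9219  0.3875  0.0007]
 [ 0.0015 -0.0017 -1.    ]]
.025,.037 1137 med z 0.030252639910862078 circ [ 0.4303 -0.0274  0.0749] rect [ 0.4294 -0.0427  0.0973  0.1375]
.014,.023 1572 med z 0.018920182549354736 circ [ 0.4291 -0.0278  0.074 ] rect [ 0.4285 -0.0419  0.0959  0.1358]
time_s: 28.88
position: [0.5757, -0.1276, 0.2487]
tcp_rot: [[-0.388, 0.922, 0.0], [0.922, 0.388, -0.0], [-0.0, 0.0, -1.0]]
force: [0.9, -0.1, 0.5]
opening: 0.994
grasp_force: 0.0
time_s: 29.55
position: [0.6555, -0.1817, 0.2486]
tcp_rot: [[-0.388, 0.922, -0.001], [0.922, 0.388, 0.001], [0.001, -0.001, -1.0]]
force: [-0.6, 0.9, -0.2]
opening: 1.0
grasp_force: 0.0
[ 0.6555 -0.1817  0.2486] [-24.8895  34.6082  73.3127   0.0057  72.1693 -47.7369] 29.55
[[-0.3882  0.9216 -0.0014]
 [ 0.9216  0.3883  0.0007]
 [ 0.0012 -0.001  -1.    ]]
.044,.058 753 med z 0.04959929485150166 circ [ 0.657  -0.1823  0.0259] rect [ 0.6568 -0.1822  0.0507  0.0505]
.03,.0415 2089 med z 0.03592331812490718 circ [ 0.6571 -0.1826  0.0452] rect [ 0.6572 -0.1825  0.0881  0.09  ]
.01,.025 1775 med z 0.014612409536259807 circ [ 0.6575 -0.184   0.0575] rect [ 0.6572 -0.1841  0.1139  0.114 ]
```

View pics/p3.png

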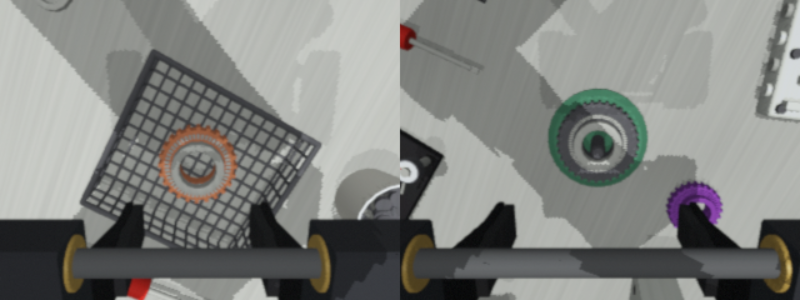

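Left view: the small gear is flat and cone-up in the basket at (198,165). Right view: the large gear is alone on the stand at (597,140), still at (.657,-.182).

```bash
python3 -m handwheel '[[0,0,-0.02,0,0,0],[0,0,-0.045,0,0,0],[0,0,-0.075,0,0,0],[0,0,-0.105,0,0,0],[0,0,-0.135,0,0,0],[0,0,-0.155,0,0,0],[0,0,-0.17,0,0,0],[0,0,-0.176,0,0,0]]' -
python3 -m handwheel '[[0,0.0005,-0.003,0,0,0],[0,0.0005,-0.006,0,0,0],[0,0.0005,-0.008,0,0,0],[0,0.0005,-0.0092,0,0,0],[0,0.0005,-0.0092,0,0,0],[0,0.0005,-0.0092,0,0,0],[0,0.0005,-0.0092,0,0,0],[0,0.0005,-0.0092,0,0,0]]' 0.4
python3 -m handwheel '[[0,0,0,0,0,0],[0,0,0,0,0,0],[0,0,0,0,0,0],[0,0,0,0,0,0],[0,0,0,0,0,0],[0,0,0,0,0,0],[0,0,0,0,0,0],[0,0,0,0,0,0]]' -0.3
```

```text
time_s: 30.27
position: [0.6546, -0.1816, 0.07]
tcp_rot: [[-0.388, 0.922, -0.005], [0.922, 0.388, 0.002], [0.004, -0.004, -1.0]]
force: [-0.8, -0.3, 0.0]
opening: 0.999
grasp_force: 0.0
time_s: 30.93
position: [0.6569, -0.1825, 0.0638]
tcp_rot: [[-0.388, 0.922, 0.001], [0.922, 0.388, -0.0], [-0.001, 0.001, -1.0]]
force: [-0.0, -0.1, -0.2]
opening: 0.703
grasp_force: 0.0
time_s: 31.6
position: [0.6569, -0.1824, 0.0634]
tcp_rot: [[-0.387, 0.922, 0.0], [0.922, 0.387, -0.0], [-0.0, 0.0, -1.0]]
force: [1.3, 0.4, 0.6]
opening: 0.586
grasp_force: 30.0
```

```bash
python3 -m handwheel '[[0,0,0.003,0,0,0],[0,0,0.008,0,0,0],[0,0,0.016,0,0,0],[0,0,0.028,0,0,0],[0,0,0.043,0,0,0],[0,0,0.06,0,0,0],[0,0,0.08,0,0,0],[0,0,0.1,0,0,0]]' -
python3 -m handwheel '[[0,0,0.02,0,0,0],[-0.01,-0.006,0.035,0,0,0],[-0.03,-0.017,0.04,0,0,0],[-0.055,-0.031,0.04,0,0,0],[-0.08,-0.045,0.04,0,0,0],[-0.105,-0.06,0.04,0,0,0],[-0.13,-0.074,0.04,0,0,0],[-0.155,-0.088,0.04,0,0,0]]' -
python3 -m handwheel '[[-0.025,-0.014,0,0,0,0],[-0.048,-0.027,0,0,0,0],[-0.067,-0.038,0,0,0,0],[-0.08,-0.045,0,0,0,0],[-0.086,-0.049,0,0,0,0],[-0.0875,-0.0495,-0.01,0,0,0],[-0.0875,-0.0495,-0.025,0,0,0],[-0.0875,-0.0495,-0.04,0,0,0]]' -
python3 -m handwheel '[[0,0,-0.01,0,0,0],[0,0,-0.018,0,0,0],[0,0,-0.022,0,0,0],[0,0,-0.022,0,0,0],[0,0,-0.022,0,0,0],[0,0,-0.022,0,0,0],[0,0,-0.022,0,0,0],[0,0,-0.022,0,0,0]]' -
python3 look.py w11 .4145 -.32 .02,.05 .055,.08
python3 - <<'E'
from h import *
st=bot.read_state();im,D=cams.capture("side");cv2.imwrite("pics/s2.png",im)
P=cloud("side",D)
m=(np.hypot(P[...,0]-.4145,P[...,1]+.32)<.06)&(P[...,2]>.02)&(P[...,2]<.042);print(P[m].mean(0),m.sum())
a=cv2.resize(cv2.imread("pics/w11.png")[100:340,100:420],(400,300));b=cv2.resize(im[264:384,160:320],(400,300))
cv2.imwrite("pics/p4.png",np.hstack([a,b]))
E
```

```text
time_s: 32.27
position: [0.6561, -0.1821, 0.1645]
tcp_rot: [[-0.388, 0.922, -0.001], [0.922, 0.388, 0.0], [0.001, -0.001, -1.0]]
force: [0.3, 0.3, -8.3]
opening: 0.587
grasp_force: 30.0
time_s: 32.93
position: [0.5003, -0.2707, 0.2044]
tcp_rot: [[-0.388, 0.922, 0.0], [0.922, 0.388, -0.001], [-0.001, 0.0, -1.0]]
force: [-0.4, 0.1, -6.9]
opening: 0.589
grasp_force: 30.0
time_s: 33.6
position: [0.415, -0.3206, 0.1644]
tcp_rot: [[-0.387, 0.922, 0.003], [0.922, 0.387, -0.002], [-0.003, 0.001, -1.0]]
force: [0.2, 1.7, -7.3]
opening: 0.588
grasp_force: 30.0
time_s: 34.27
position: [0.4145, -0.3202, 0.1419]
tcp_rot: [[-0.388, 0.922, 0.001], [0.922, 0.388, -0.001], [-0.001, 0.0, -1.0]]
force: [0.1, -0.5, -7.1]
opening: 0.592
grasp_force: 30.0
[ 0.4145 -0.3202  0.1419] [-49.9209  31.5026 102.2113  -0.0005  46.2143 -72.7292] 34.2667
[[-0.3877  0.9218  0.0008]
 [ 0.9218  0.3877 -0.001 ]
 [-0.0012  0.0004 -1.    ]]
.02,.05 112 med z 0.04694410634615388 circ [ 0.4764 -0.2931  0.0195] rect [ 0.4754 -0.2933  0.0091  0.0388]
.055,.08 243 med z 0.05624483741120592 circ [ 0.4784 -0.2855  0.0118] rect [ 0.476  -0.2868  0.0102  0.0234]
[nan nan nan] 0<stdin>:4: RuntimeWarning: Mean of empty slice.
  ret = um.true_divide(
```

View pics/p4.png

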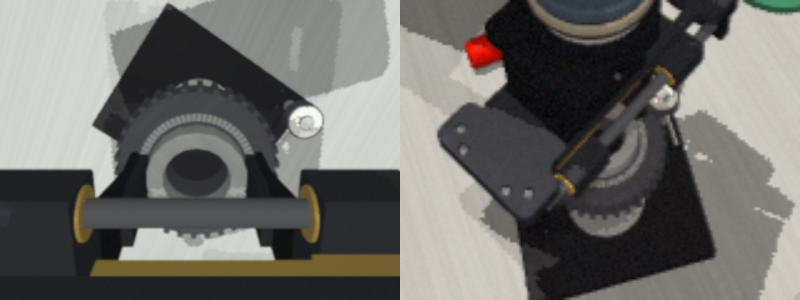

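The gear is held cone-up over the plate at left (195,165), with its bore over the plate centre. The dial column at (305,120) is clear of the teeth, and the spindle measured (.4145,-.320). Lowering.

```bash
python3 -m handwheel '[[0,0,-0.01,0,0,0],[0,0,-0.022,0,0,0],[0,0,-0.034,0,0,0],[0,0,-0.044,0,0,0],[0,0,-0.052,0,0,0],[0,0,-0.058,0,0,0],[0,0,-0.062,0,0,0],[0,0,-0.065,0,0,0]]' -
python3 -m handwheel '[[0,0,-0.003,0,0,0],[0,0,-0.006,0,0,0],[0,0,-0.008,0,0,0],[0,0,-0.01,0,0,0],[0,0,-0.0115,0,0,0],[0,0,-0.0125,0,0,0],[0,0,-0.013,0,0,0],[0,0,-0.0133,0,0,0]]' -
python3 -m handwheel '[[0,0,0,0,0,0],[0,0,-0.0004,0,0,0],[0,0,-0.0004,0,0,0],[0,0,-0.0008,0,0,0],[0,0,-0.0008,0,0,0],[0,0,-0.0012,0,0,0],[0,0,-0.0012,0,0,0],[0,0,-0.0012,0,0,0]]' -
```

```text
time_s: 35.03
position: [0.4143, -0.32, 0.0758]
tcp_rot: [[-0.388, 0.922, -0.0], [0.922, 0.388, 0.0], [0.0, -0.0, -1.0]]
force: [-0.6, -0.5, -8.1]
opening: 0.586
grasp_force: 30.0
time_s: 35.7
position: [0.4143, -0.32, 0.0631]
tcp_rot: [[-0.388, 0.922, 0.0], [0.922, 0.388, -0.0], [-0.0, 0.0, -1.0]]
force: [0.2, -0.1, -8.9]
opening: 0.588
grasp_force: 30.0
time_s: 36.37
position: [0.4142, -0.3199, 0.0618]
tcp_rot: [[-0.388, 0.922, -0.0], [0.922, 0.388, 0.0], [0.0, 0.0, -1.0]]
force: [0.1, -0.7, -7.7]
opening: 0.589
grasp_force: 30.0
```

```bash
python3 -m handwheel '[[0,0,-0.0003,0,0,0],[0,0,-0.0005,0,0,0],[0,0,-0.0007,0,0,0],[0,0,-0.001,0,0,0],[0,0,-0.001,0,0,0],[0,0,-0.001,0,0,0],[0,0,-0.001,0,0,0],[0,0,-0.001,0,0,0]]' -
```

```text
time_s: 37.03
position: [0.4143, -0.32, 0.0614]
tcp_rot: [[-0.388, 0.922, 0.0], [0.922, 0.388, -0.0], [-0.0, 0.0, -1.0]]
force: [-0.7, 1.4, 3.6]
opening: 0.589
grasp_force: 30.0
```

```bash
python3 -m handwheel '[[0,0,0,0,0,0],[0,0,0,0,0,0],[0,0,0,0,0,0],[0,0,0.003,0,0,0],[0,0,0.012,0,0,0],[0,0,0.03,0,0,0],[0,0,0.06,0,0,0],[0,0,0.09,0,0,0]]' 0.42
python3 -m handwheel '[[0,0,0.03,0,0,0],[0,0,0.06,0,0,0],[0,0,0.08,0,0,0],[0,0,0.09,0,0,0],[0,0,0.09,0,0,0],[0,0,0.09,0,0,0],[0,0,0.09,0,0,0],[0,0,0.09,0,0,0]]' -
python3 look.py w12 .4145 -.32 .028,.0375 .0425,.055
python3 - <<'E'
from h import *
im,D=cams.capture("side");P=cloud("side",D)
for n,c in dict(tub=(.583,0),stand=(.6565,-.184)).items():
    m=(np.hypot(P[...,0]-c[0],P[...,1]-c[1])<.06)&(P[...,2]>.03)&(P[...,2]<.07);print(n,m.sum(),P[m].mean(0))
cv2.imwrite("pics/p5.png",np.hstack([cv2.resize(cv2.imread("pics/w12.png")[60:300,100:420],(400,300)),cv2.resize(im[100:340,100:420],(400,300))]))
E
```

```text
time_s: 37.7
position: [0.4138, -0.3195, 0.1517]
tcp_rot: [[-0.388, 0.922, -0.001], [0.922, 0.388, 0.001], [0.002, -0.001, -1.0]]
force: [0.8, -1.4, 0.3]
opening: 0.713
grasp_force: 0.0
time_s: 38.37
position: [0.4135, -0.3191, 0.2391]
tcp_rot: [[-0.387, 0.922, -0.002], [0.922, 0.387, 0.003], [0.004, -0.001, -1.0]]
force: [-0.2, 1.0, -0.1]
opening: 0.712
grasp_force: 0.0
[ 0.4135 -0.3191  0.2391] [-49.9308  23.0547  97.142    0.0019  60.0201 -72.7291] 38.3667
[[-0.3875  0.9219 -0.0024]
 [ 0.9219  0.3875  0.0029]
 [ 0.0036 -0.0011 -1.    ]]
.028,.0375 2221 med z 0.03398304560855814 circ [ 0.4146 -0.3202  0.0452] rect [ 0.4145 -0.3201  0.0893  0.0891]
.0425,.055 819 med z 0.04767411693443219 circ [ 0.433  -0.3034  0.0503] rect [ 0.4362 -0.3126  0.0973  0.0507]
tub 0 [nan nan nan]
stand 96 [ 0.6541637  -0.18809236  0.05378968]<stdin>:4: RuntimeWarning: Mean of empty slice.
  ret = um.true_divide(
```

View pics/p5.png

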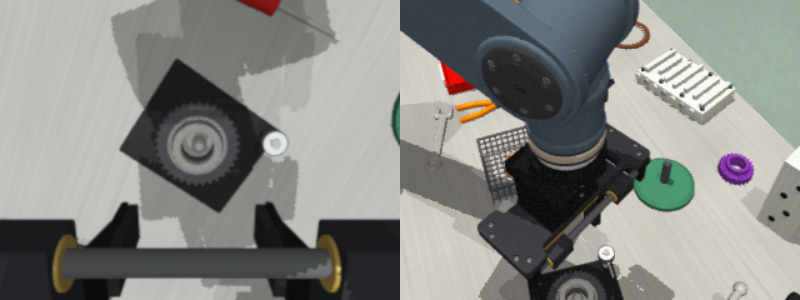

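The large gear sits flat and cone-up, with the spindle visible in its bore at left (198,145). The stand is bare. One numeric check of the tub from the top camera, then I'll hand in.

```bash
python3 - <<'E'
from h import *
im,D=cams.capture("top");P=cloud("top",D)
m=(np.hypot(P[...,0]-.583,P[...,1])<.06)&(P[...,2]>.03)&(P[...,2]<.07);print(m.sum(), P[m].mean(0) if m.any() else "hidden")
print(bot.hand_in())
E
```

```text
214 [0.58651325 0.00166403 0.04476534]
the job is handed in; nothing more can be done
None
```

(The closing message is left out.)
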